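# Clamp the press mould shut

### The arm

A 6-joint arm with a two-finger parallel gripper is mounted at the origin on the work surface. World frame = base frame: x ahead of the robot, y to its left, z up, the work surface at z = 0. Lengths are in m, angles in degrees, forces in N, time in s.
With the tool pointing down it reaches from about 0.25 to 0.725 m from the base axis. Payload 9.7 kg.
Tool frame: the origin (TCP) lies at the very end of the fingers, on their centre line; the grasp point (between the pads) lies 19 mm behind it; y points along the fingers, x is the direction in which the jaws open and shut, and the axes are right-handed (so a half turn about y gives the same grasp; the last joint's range is limited). The gripper opens to 85 mm and grips with 20 to 120 N. Pads are 22 mm wide; open, the fingers measure 114 mm over their backs; the gripper's body (76 mm by 85 mm) begins 54 mm behind the grasp point. The pads swing forward as they close: fully open they stand 13 mm farther back than shut.
Start: joints at [-72.938, 4.979, 10.078, 95.1, 0, 90], TCP at [0.161, -0.526, 0.2] pointing down, gripper open.
Joint ranges: [-179.16, 179.16], [-48.56, 103.87], [-65.8, 70.77], [-126.05, 130.52], [-82.76, 87.17], [-180, 180]. Speed limits (degrees/s): [127.2, 127.2, 147.25, 180, 180, 180].

### API

Orientations are given as [roll, pitch, yaw] about the fixed x, y, z axes, in that order (R = Rz(yaw) Ry(pitch) Rx(roll)).
In Python, from workcell import bot gives the robot as it stands.
- The arm moves only by the shell command python3 -m jog 'ROWS' [FORCE]. ROWS is JSON, a list of rows, each a list of 7 numbers: the closure, from 0 (fully open) to 1 (shut), then the shift along the world's x, y, z in units of 25 mm (1.0 is 25 mm), then the turn, a rotation vector about the world's x, y, z in units of 5 degrees (1.0 is 5 degrees). A call has 1 to 5 rows; each row is the pose to reach, as a shift and turn from the pose commanded when the call began; what a row does not reach only later rows make up. A row lasts 1/10 s, in which the tool goes at most 50 mm and 8.59 degrees, less where a joint would pass 70% of its speed; a pose out of reach is approached as far as the arm can. A call with a gripper value outside its range is refused whole. The fingers move at their own pace and stop on an object; FORCE is the grip in N (left out, the last holds). Time passes only in rows, so rows that repeat a pose let the fingers close. It gives the time, the measured TCP pose, the force and the opening at its end, in the units of the state.
- bot.get_obs(): the state, without advancing time (a new reading comes with each control period).
- bot.camera(name): name is "side" or "top" or "wrist"; returns (picture, depth): 384x512x3 uint8, red, green, blue; 384x512 float32, m along the optical axis (not along the pixel's ray), 0 where there is no reading.
- bot.camera_model(name): a dict with "fx", "fy", "cx", "cy" (pixels), "rvec" (rotation vector, rad) and "tvec" (3), from world to camera coordinates, as OpenCV has them; the wrist camera has in their place "tool_from_camera" (4x4, takes a point from camera to tool coordinates, whose origin is the TCP and whose axes are the tool frame's). Camera axes: x right, y down, z forward; pixel columns grow to the right and rows downward; lengths in m; the calibration is good to about 2 mm. A picture is of the moment at which its call begins: read the wrist's pose just before it. camera_model takes no time and is no camera call.
- bot.job_done(): hands the job in, once; it reports no verdict.
Trained networks look in the newest picture that a camera, given by its name, has taken for a name from the list of things; names that differ only in an ending like _2 or _b are one class to them, and where a whole thing is asked for, a point or a joint stands for the part that bears it (a point fixed in the world has none). Each returns a list of dicts, best first, with "conf" (0 to 1); they miss things now and then, are a little off and sometimes report something else, mostly with a low value. They report only what shows in the picture. A call takes as long as a camera call.
- bot.regions_of(camera, label): "pixels" (384x512 bool, what is visible of it) and "point" ([row, column] in pixels, amid what is visible of it).
The state is a dict: "time": time; "q": joint angles; "qd": joint speeds; "joint_efforts": joint torques, N m; "ee_pos": TCP position; "tcp_rot": TCP orientation; "wrist_force": force on the tool from outside, world axes, zero at the start; "torque": the same for the moment, N m; "opening": finger opening in m.
Only numpy, scipy, OpenCV 4.12 (cv2) and the standard library are available. Lean on these libraries where they do the work, as an engineer would, in place of code of your own. Each camera call takes 0.05 s, during which the arm holds its last target. There are 200 camera calls.

### The job

The plaster press mould is filled and has to be clamped. Push the yellow clamp strap round with the back of a finger until it lies over the mould, fully home at its stop post, and then push the red-knobbed cam lever all the way down. Pick nothing up, keep the mould's upper half where it is, leave the jars and the bowl alone, and finish clear of everything.

Things in the scene. Friction and masses are not known exactly. Their poses are not given: they have to be found in the camera images.
- fixture: Clamping fixture, fixed to the table: dark steel base plate 150 (x) x 270 (y) x 12 mm. Origin: on the table surface, at the centre of the mould, axes as the plate's edges, z up. On it: the white plaster mould's lower half, 112 x 122 mm, top at z 50 mm (the clay seam reaches to 52 mm); the loose upper half lies on it, up to z 87 mm; the strap's pivot post at y +90 mm; a grey stop post (14 x 30 mm, x -26 to -12 mm, y -95 mm, top at z 124 mm) on the -x side of the closed strap.
- cap: Upper half of the plaster mould, loose, 112 x 122 x 35 mm, 0.55 kg; origin at the centre of its underside (52 mm above the table). Centred on the fixture's origin.
- strap (a joint): Angle of the yellow strap about its upright pivot (rad). 0: fully home against its stop, lying from the pivot along the fixture's -y over the middle of the mould. Positive: swung open, counterclockwise seen from above (the free end moves to the fixture's +x); limits 0 and 1.45. Stays where it is left; about 2 N at 150 mm from the pivot moves it.
- strap_pivot (a point): On the strap's pivot axis, at half the strap's height, 108 mm above the table. The strap is a bar 22 mm wide and 22 mm high (z 97 to 119 mm above the table), its free end 185 mm from the pivot. A rubber foot, 9 mm radius, hangs below it 90 mm from the pivot, clearing the mould by 2 mm, so the strap swings freely over the mould.
- strap_push (a point): On the strap's centre line, at half its height, 150 mm from the pivot: a good place to push its side (11 mm from the centre line).
- lever (a joint): Angle of the cam lever (rad). It rides on the strap, right above the strap's pivot. 0: upright. Growing: it tips away from the strap's free end (with the strap home: to the fixture's +y) and down; 1.5: fully down, nearly level (its limit). It stays where it is left; about 5 N at the knob moves it, at right angles to the lever.
- lever_axle (a point): The lever's level axle, across the strap, on the strap's pivot axis 137 mm above the table.
- lever_knob (a point): Centre of the red ball knob (28 mm diameter) at the lever's end, 85 mm from the axle; the lever is a 12 mm round steel rod. Fully down, the knob's centre stands about 143 mm above the table with free air below.
- blue_jar: Bystander: closed blue paint jar, 66 mm diameter, 85 mm high, loose on the table; origin at the centre of its underside.
- pink_jar: Bystander: closed magenta paint jar, 60 mm diameter, 75 mm high, loose on the table; origin at the centre of its underside.
- bowl: Bystander: open terracotta bowl, 100 mm across, 55 mm high, loose on the table; origin at the centre of its underside.

How it is judged (in metres and radians):
On the way:
1. the strap is home over the mould (within 0.07 rad) while the lever is still up (below 0.9 rad) (value of joint strap below 0.07 rad and value of joint lever below 0.9 rad), for 0.2 s.
At the end, for the whole second after the job is handed in: strap home over the mould (joint below 0.07 rad), cam lever down (joint above 1.38 rad of 1.5) and still, upper mould half within 8 mm of its start, jars and bowl within 25 mm of theirs (value of joint strap below 0.07 rad and value of joint lever above 1.38 rad and velocity of joint lever between -0.05 and 0.05 rad/s and distance of cap from where it was at the start of the episode below 0.008 m and distance of each of blue_jar, pink_jar, bowl from where it was at the start of the episode below 0.025 m); the robot touches nothing.
It fails at once if the cam lever is pushed down (past 1.0 rad) before the strap is home (strap beyond 0.15 rad) (value of joint lever above 1 rad and value of joint strap above 0.15 rad).
It fails at once if the mould's upper half is shifted, lifted (over 8 mm) or tipped (distance of cap from where it was at the start of the episode above 0.008 m or angle between cap's own z axis and vertical above 0.12 rad).
It fails at once if a jar or the bowl is moved, lifted (over 25 mm) or tipped over (distance of any of blue_jar, pink_jar, bowl from where it was at the start of the episode above 0.025 m or angle between any of blue_jar, pink_jar, bowl's own z axis and vertical above 0.4 rad).
It also fails if it takes over 54 s, if anything falls off the work surface, if the arm or the gripper's body presses on something with over 40 N, if the wrist force passes 120 N, or if a joint passes its speed limit or range.

## Working session

There is one attempt and no reset: what is moved stays moved. The work goes in short steps, Python scripts to look and compute and a shell command to move; the robot and the scene stay as the last step left them, time stands still between calls to the robot, and variables do not carry over. Pictures are saved under pics/ and viewed, about 8 in all and at most 12, crops included, and the job is handed in when it is done.

```bash
mkdir -p pics
cat > h.py <<'E'
from workcell import bot
import numpy as np, cv2
def cam(n):
    im,d=bot.camera(n); m=bot.camera_model(n); return im,d,m
def pts(d,m,mask):
    r,c=np.nonzero(mask&(d>0)); z=d[r,c]
    P=np.c_[(c-m['cx'])/m['fx']*z,(r-m['cy'])/m['fy']*z,z]
    R=cv2.Rodrigues(np.array(m['rvec'],float))[0]
    return (P-np.array(m['tvec']).ravel())@R
E
python3 - <<'E'
from h import *
for n in("top","side"):
    im,d,m=cam(n); cv2.imwrite(f'pics/{n}0.png',im[:,:,::-1])
    for l in("fixture","cap","strap","lever","lever_knob","blue_jar","pink_jar","bowl"):
        for r in bot.regions_of(n,l)[:1]:
            p=pts(d,m,r['pixels'])
            if len(p): print(n,l,round(r['conf'],2),len(p),np.median(p,0).round(3),np.percentile(p,2,0).round(3),np.percentile(p,98,0).round(3))
o=bot.get_obs();print(o['time'],o['ee_pos'],o['tcp_rot'],o['opening'])
E
```

```text
top fixture 0.72 4461 [0.544 0.138 0.014] [ 0.461 -0.021  0.008] [0.668 0.243 0.222]
top cap 0.96 2276 [0.545 0.103 0.088] [0.492 0.044 0.081] [0.609 0.16  0.091]
top strap 0.81 1176 [0.573 0.165 0.12 ] [0.49  0.094 0.022] [0.678 0.223 0.226]
top lever 0.69 1225 [0.573 0.165 0.12 ] [0.49  0.092 0.01 ] [0.681 0.226 0.226]
top lever_knob 0.82 226 [0.506 0.207 0.22 ] [0.487 0.187 0.143] [0.538 0.225 0.228]
top blue_jar 0.71 665 [ 0.723 -0.039  0.084] [ 0.701 -0.067  0.017] [ 0.758 -0.011  0.089]
top pink_jar 0.67 545 [ 0.558 -0.131  0.075] [ 0.533 -0.16   0.019] [ 0.585 -0.108  0.079]
top bowl 0.69 1338 [0.568 0.381 0.025] [0.519 0.327 0.002] [0.609 0.415 0.057]
side fixture 0.89 3176 [0.524 0.189 0.013] [0.457 0.002 0.003] [0.661 0.251 0.217]
side cap 0.88 1230 [0.536 0.107 0.083] [0.485 0.049 0.054] [0.604 0.18  0.089]
side strap 0.91 850 [0.559 0.176 0.116] [0.486 0.101 0.082] [0.674 0.228 0.223]
side lever 0.44 141 [0.501 0.218 0.213] [0.485 0.189 0.138] [0.531 0.23  0.224]
side lever_knob 0.77 153 [0.5   0.216 0.213] [0.484 0.193 0.137] [0.533 0.23  0.224]
side blue_jar 0.87 587 [ 0.722 -0.021  0.057] [ 0.698 -0.062  0.   ] [ 0.755 -0.006  0.085]
side pink_jar 0.71 461 [ 0.552 -0.116  0.049] [ 0.529 -0.154  0.001] [ 0.581 -0.104  0.075]
side bowl 0.88 1156 [0.569 0.359 0.023] [ 0.516  0.326 -0.   ] [0.604 0.417 0.054]
0.9 [ 0.16138358 -0.52577017  0.19957975] [-8.99986138e+01  1.97284500e-03 -7.29355373e+01] 0.08500399008663534
```

Run:
```python
from h import *
im,d,m=cam("top")
P=np.zeros((384,512,3)); full=np.ones((384,512),bool)
c=bot.regions_of("top","cap")[0]['pixels']; p=pts(d,m,c); p=p[(p[:,2]>.08)&(p[:,2]<.094)]
print('cap',cv2.minAreaRect((p[:,:2]*1000).astype(np.float32)))
s=bot.regions_of("top","strap")[0]['pixels']; p=pts(d,m,s); p=p[(p[:,2]>.114)&(p[:,2]<.124)]
print('strap',cv2.minAreaRect((p[:,:2]*1000).astype(np.float32)),p[:,2].mean())
a=pts(d,m,full); q=a[(a[:,2]>.009)&(a[:,2]<.016)&(a[:,0]>.4)&(a[:,0]<.7)&(a[:,1]>-.08)&(a[:,1]<.28)]
print('plate',cv2.minAreaRect((q[:,:2]*1000).astype(np.float32)))
a=a[(a[:,2]>.127)&(a[:,0]>.4)&(a[:,0]<.75)&(a[:,1]>-.05)]; print(a[:,2].max(), a[a[:,2]>.2].mean(0))
t=np.hstack([cv2.imread('pics/top0.png')[60:330,100:420],cv2.imread('pics/side0.png')[60:330,100:420]])
cv2.imwrite('pics/a.png',np.vstack([np.hstack([cv2.imread('pics/top0.png'),cv2.imread('pics/side0.png')])])[:, ::][:, :] if 0 else cv2.resize(np.hstack([cv2.imread('pics/top0.png'),cv2.imread('pics/side0.png')]),(800,300)))
```

```text
cap ((556.193115234375, -133.39495849609375), (43.585609436035156, 29.87525177001953), 48.5368766784668)
strap ((598.9639892578125, 148.4198760986328), (29.400123596191406, 202.70884704589844), 58.957584381103516) 0.11934008178930008
plate ((550.5291137695312, 111.94737243652344), (150.20350646972656, 269.6690979003906), 13.943544387817383)
0.23036959034733723 [0.49705429 0.21393418 0.22289442]
```

View pics/a.png

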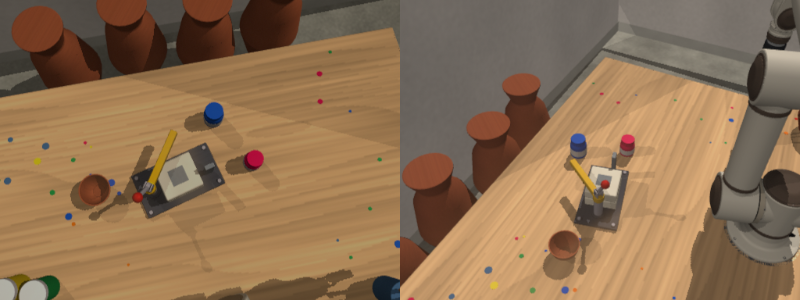

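The top view shows the strap open, with its free end to the upper right. The knob is at about (137,197), leaning slightly away from the strap. The stop post is at about (210,167), near the pink jar. The strap is about 45° open and the lever is at about 0.4 rad. I'm moving to the strap's far side.

```bash
python3 -m jog '[[1,1,1.4,0.2,0,0,1],[1,2,2.8,0.4,0,0,2],[1,3,4.1,0.4,0,0,3],[1,4,5.5,0.4,0,0,4],[1,5,6.9,0.4,0,0,5]]' 40
for i in 1 2 ; do :; done
python3 -m jog '[[1,1,1.4,0,0,0,1],[1,2,2.8,0,0,0,2],[1,3,4.1,0,0,0,3],[1,4,5.5,0,0,0,4],[1,5,6.9,0,0,0,5]]'
python3 -m jog '[[1,1,1.4,0,0,0,1],[1,2,2.8,0,0,0,2],[1,3,4.1,0,0,0,3],[1,4,5.5,0,0,0,4],[1,5,6.9,0,0,0,5]]'
python3 -m jog '[[1,1,1.4,0,0,0,1],[1,2,2.8,0,0,0,2],[1,3,4.1,0,0,0,3],[1,4,5.5,0,0,0,4],[1,5,6.9,0,0,0,5]]'
```

```text
time: 1.55
ee_pos: [0.287, -0.3519, 0.2097]
tcp_rot: [-90.0, -0.0, -47.8]
wrist_force: [1.4, -0.6, -0.1]
opening: 0.0123
time: 2.05
ee_pos: [0.4121, -0.1792, 0.2098]
tcp_rot: [-90.0, -0.0, -22.7]
wrist_force: [0.4, -0.6, 0.5]
opening: 0.0004
time: 2.55
ee_pos: [0.5372, -0.0066, 0.2097]
tcp_rot: [-90.0, -0.0, 2.3]
wrist_force: [0.4, 0.3, 0.1]
opening: -0.0002
time: 3.05
ee_pos: [0.6622, 0.1658, 0.2095]
tcp_rot: [-90.0, -0.0, 27.3]
wrist_force: [0.5, -0.5, 1.3]
opening: -0.0001
```

```bash
python3 -m jog '[[1,0,0,-1.2,0,0,0],[1,0,0,-2.4,0,0,0],[1,0,0,-3.4,0,0,0],[1,0,0,-4.2,0,0,0],[1,0,0,-4.2,0,0,0]]'
python3 -m jog '[[1,-0.2,-0.4,0,0,0,0],[1,-0.4,-0.8,0,0,0,0],[1,-0.6,-1.2,0,0,0,0],[1,-0.8,-1.6,0,0,0,0],[1,-1.1,-2,0,0,0,0]]'
python3 -m jog '[[1,-0.15,-0.2,0,0,0,-0.3],[1,-0.35,-0.4,0,0,0,-0.6],[1,-0.5,-0.6,0,0,0,-0.9],[1,-0.7,-0.8,0,0,0,-1.2],[1,-0.9,-1,0,0,0,-1.5]]'
```

```text
time: 3.55
ee_pos: [0.6598, 0.1639, 0.101]
tcp_rot: [-89.9, 0.3, 27.1]
wrist_force: [0.5, -0.6, -0.4]
opening: 0.0
time: 4.05
ee_pos: [0.6336, 0.113, 0.1052]
tcp_rot: [-90.0, -0.1, 27.0]
wrist_force: [-0.2, -0.6, -0.2]
opening: -0.0002
time: 4.55
ee_pos: [0.611, 0.089, 0.1045]
tcp_rot: [-90.0, 0.0, 19.4]
wrist_force: [-0.4, 0.2, 0.2]
opening: -0.0001
```

Run:
```python
from h import *
im,d,m=cam("top"); im2,_,_=cam("side")
cv2.imwrite('pics/b.png',np.hstack([cv2.resize(im[100:300,130:330],(400,400)),cv2.resize(im2[150:350,150:350],(400,400))])[:,:,::-1])
```

```text
(no output)
```

View pics/b.png

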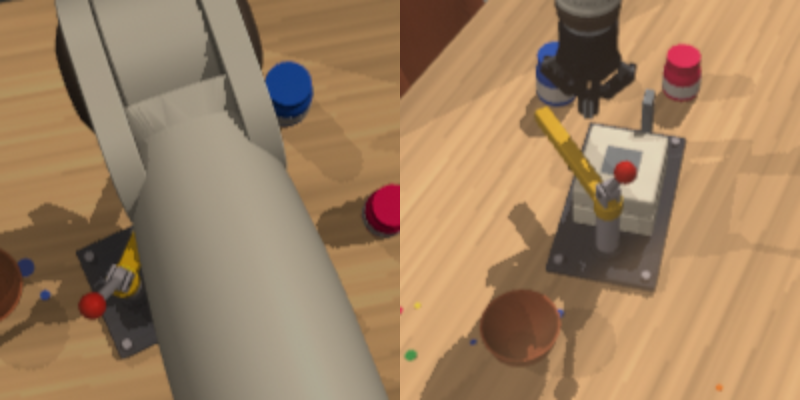

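Run:
```python
from h import *
im,d,m=cam("side")
for r in bot.regions_of("side","strap")[:1]:
    p=pts(d,m,r['pixels']); hs=cv2.cvtColor(im,cv2.COLOR_RGB2HSV)
    y=(hs[:,:,0]>15)&(hs[:,:,0]<35)&(hs[:,:,1]>170)
    p=pts(d,m,r['pixels']&y); p=p[(p[:,2]>.113)&(p[:,2]<.125)]
    print(len(p),cv2.minAreaRect((p[:,:2]*1000).astype(np.float32)))
    i=np.argmax(p[:,0]); print(p[i], p[np.argmin(p[:,0])])
# gripper points nearest the tip
a=pts(d,m,np.ones(d.shape,bool)); a=a[(abs(a[:,0]-.611)<.06)&(abs(a[:,1]-.089)<.06)&(a[:,2]>.123)&(a[:,2]<.2)]
for z in np.arange(.12,.2,.01):
    b=a[(a[:,2]>=z)&(a[:,2]<z+.01)]; print(z.round(3),len(b),b.mean(0).round(3) if len(b) else '')
```

```text
340 ((597.5829467773438, 153.90570068359375), (25.784217834472656, 203.72662353515625), 56.86996841430664)
[0.68221768 0.09945172 0.11549852] [0.50757973 0.20001404 0.11832121]
0.12 0 
0.13 8 [0.607 0.098 0.138]
0.14 23 [0.605 0.097 0.145]
0.15 29 [0.606 0.099 0.155]
0.16 27 [0.605 0.096 0.165]
0.17 28 [0.607 0.098 0.175]
0.18 93 [0.607 0.096 0.186]
0.19 85 [0.607 0.096 0.194]
0.2 0
```

Run:
```python
from h import *
im,d,m=cam("side"); o=bot.get_obs(); print(o['ee_pos'],o['q'],o['wrist_force'])
def pr(p): return cv2.projectPoints(np.array([p],float),np.array(m['rvec'],float),np.array(m['tvec'],float),np.array([[m['fx'],0,m['cx']],[0,m['fy'],m['cy']],[0,0,1]],float),None)[0].ravel()
K=4;x0,y0=180,140
c=cv2.resize(im[y0:y0+130,x0:x0+190],None,fx=K,fy=K)[:,:,::-1].copy()
for dz in(0,.03,.06):
    u=pr(o['ee_pos']+np.array([0,0,dz])); print(u); cv2.circle(c,tuple(int(v) for v in ((u-[x0,y0]+.5)*K)),3,(0,255,0),-1)
for r in (0,60,130,185):
    u=pr([.527+r*.857e-3,.191-r*.515e-3,.119]); cv2.circle(c,tuple(int(v) for v in ((u-[x0,y0]+.5)*K)),3,(255,0,0),-1)
cv2.imwrite('pics/c.png',c)
```

```text
[0.61147624 0.08933402 0.10460031] [8.30934547e+00 1.34676580e+01 9.16247839e+00 8.56846879e+01
 4.90809145e-03 7.87304785e+01] [0.41282774 0.00054483 0.1709451 ]
[243.31730697 213.69071515]
[243.26471661 206.37876513]
[243.21035395 198.8204014 ]
```

View pics/c.png

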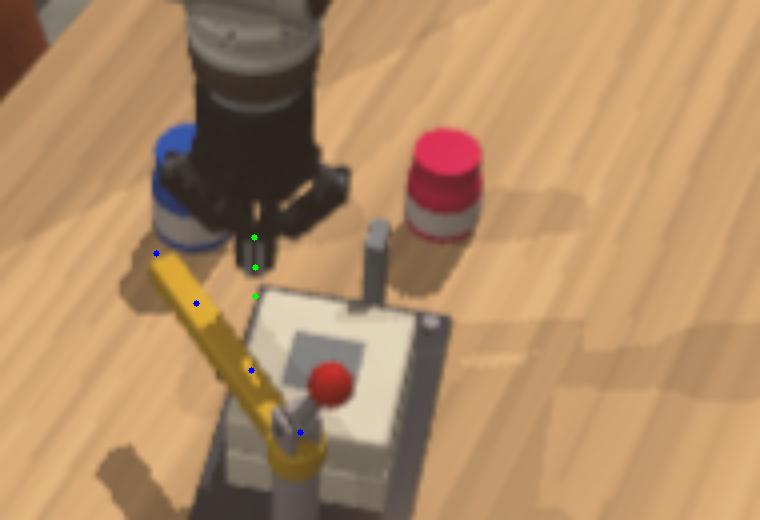

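The picture shows the strap still open, and the fingertip at about (255,272). The reported TCP projects to (255,296), so the real tip is about 25 mm higher than reported and it passed over the strap. I'm going back, then I'll descend lower beside the fixture and check the tip height there.

```bash
python3 -m jog '[[1,0,0,1,0,0,0],[1,0.5,1,1,0,0,0.5],[1,1,2,1,0,0,1],[1,2,3,1,0,0,1.5],[1,2.1,3.2,1,0,0,1.5]]'
python3 -m jog '[[1,0,0,-1,0,0,0],[1,0,0,-1.6,0,0,0],[1,0,0,-2,0,0,0],[1,0,0,-2,0,0,0],[1,0,0,-2,0,0,0]]'
python3 - <<'E'
from h import *
o=bot.get_obs(); im,d,m=cam("side"); e=o['ee_pos']; print(e)
a=pts(d,m,np.ones(d.shape,bool)); a=a[(abs(a[:,0]-e[0])<.05)&(abs(a[:,1]-e[1])<.04)&(a[:,2]>.04)&(a[:,2]<.18)]
for z in np.arange(.04,.18,.01):
    b=a[(a[:,2]>=z)&(a[:,2]<z+.01)]; print(z.round(3),len(b),b.mean(0).round(3) if len(b) else '')
cv2.imwrite('pics/d.png',cv2.resize(im[130:280,150:350],None,fx=4,fy=4)[:,:,::-1])
E
```

```text
time: 5.3
ee_pos: [0.6653, 0.1719, 0.1279]
tcp_rot: [-90.0, 0.0, 27.3]
wrist_force: [0.1, -0.1, -0.2]
opening: -0.0001
time: 5.8
ee_pos: [0.664, 0.1691, 0.0803]
tcp_rot: [-90.0, -0.0, 27.1]
wrist_force: [-0.1, -0.3, 0.4]
opening: -0.0002
[0.66399007 0.16913687 0.08027112]
0.04 0 
0.05 0 
0.06 0 
0.07 0 
0.08 0 
0.09 5 [0.627 0.143 0.098]
0.1 17 [0.633 0.139 0.105]
0.11 56 [0.631 0.143 0.115]
0.12 30 [0.657 0.176 0.125]
0.13 22 [0.658 0.178 0.135]
0.14 23 [0.658 0.178 0.146]
0.15 53 [0.658 0.178 0.156]
0.16 120 [0.657 0.173 0.165]
0.17 70 [0.662 0.18  0.175]
```

View pics/d.png

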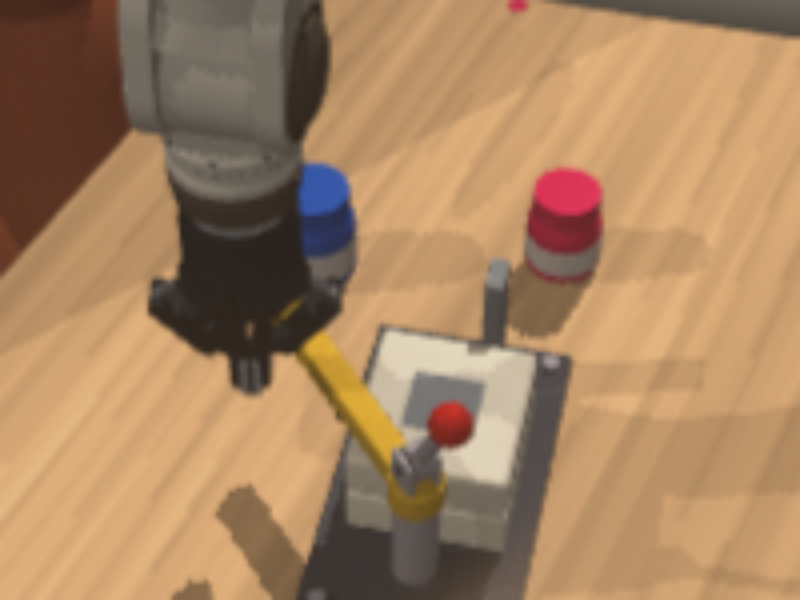

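Run:
```python
from h import *
im,d,m=cam("side"); e=bot.get_obs()['ee_pos']
a=pts(d,m,np.ones(d.shape,bool)); a=a[(abs(a[:,0]-.658)<.014)&(abs(a[:,1]-.178)<.014)&(a[:,2]<.16)]
print(e,np.sort(a[:,2])[:25].round(4))
w,dw=bot.camera("wrist"); print(bot.camera_model("wrist"))
cv2.imwrite('pics/e.png',w[:,:,::-1])
```

```text
[0.6643736  0.16921549 0.08093067] [-0.0079 -0.007  -0.0069 -0.0068 -0.0067 -0.0064 -0.0064 -0.0062 -0.0061
 -0.006  -0.006  -0.006  -0.0058 -0.0055 -0.0055 -0.0053 -0.0051 -0.005
 -0.005  -0.0048 -0.0046 -0.0045 -0.0044 -0.004  -0.004 ]
{'fx': 311.970053925682, 'fy': 311.970053925682, 'cx': 257.239990217765, 'cy': 202.7448426513565, 'tool_from_camera': array([[ 9.99999768e-01, -3.69330596e-04, -5.72053254e-04,
         5.10449268e-04],
       [ 4.25148477e-04, -3.17577257e-01,  9.48232305e-01,
        -1.74647971e-01],
       [-5.31882306e-04, -9.48232329e-01, -3.17577026e-01,
         8.14681331e-02],
       [ 0.00000000e+00,  0.00000000e+00,  0.00000000e+00,
         1.00000000e+00]])}
```

View pics/e.png

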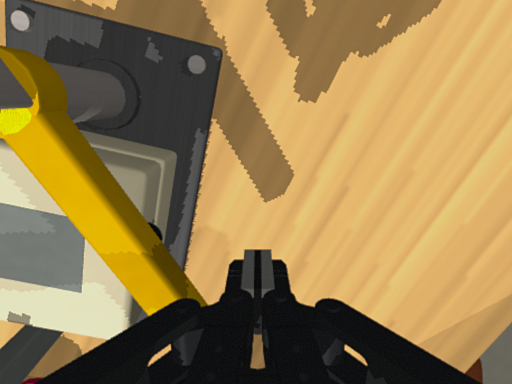

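The fingertip shows at (257,250) in the wrist picture. Together with the side depth, that puts the real tip about 28 mm short of the TCP. I'll push with the TCP at about 0.074.

```bash
python3 -m jog '[[1,-0.2,-0.4,-0.25,0,0,0],[1,-0.4,-0.8,-0.25,0,0,0],[1,-0.6,-1.2,-0.25,0,0,0],[1,-0.8,-1.6,-0.25,0,0,0],[1,-1.1,-2.1,-0.25,0,0,0]]'
python3 -m jog '[[1,-0.05,-0.1,0,0,0,0],[1,-0.1,-0.2,0,0,0,0],[1,-0.1,-0.2,0,0,0,0]]'
python3 - <<'E'
from h import *
im,d,m=cam("side"); hs=cv2.cvtColor(im,cv2.COLOR_RGB2HSV)
y=(hs[:,:,0]>15)&(hs[:,:,0]<35)&(hs[:,:,1]>170)
p=pts(d,m,bot.regions_of("side","strap")[0]['pixels']&y); p=p[(p[:,2]>.108)&(p[:,2]<.125)]
print(len(p),cv2.fitLine((p[:,:2]*1000).astype(np.float32),cv2.DIST_HUBER,0,.01,.01).ravel())
E
```

```text
time: 6.45
ee_pos: [0.6363, 0.1164, 0.0739]
tcp_rot: [-90.0, -0.1, 27.1]
wrist_force: [-0.4, 2.7, 0.5]
opening: -0.0001
time: 6.75
ee_pos: [0.6341, 0.1115, 0.0737]
tcp_rot: [-90.0, -0.0, 27.0]
wrist_force: [0.1, -0.4, 0.7]
opening: 0.0002
296 [  0.64955145  -0.7603176  573.71155    144.3268    ]
```

The strap is moving: it's now at about -49° in the world, and home is about -76°. I'll keep pushing.

```bash
python3 -m jog '[[1,-0.2,-0.2,0,0,0,-0.3],[1,-0.4,-0.4,0,0,0,-0.6],[1,-0.6,-0.6,0,0,0,-0.9],[1,-0.8,-0.75,0,0,0,-1.2],[1,-1,-0.9,0,0,0,-1.5]]'
python3 -m jog '[[1,-0.2,-0.15,0,0,0,-0.3],[1,-0.4,-0.3,0,0,0,-0.6],[1,-0.6,-0.4,0,0,0,-0.9],[1,-0.8,-0.55,0,0,0,-1.2],[1,-0.9,-0.6,0,0,0,-1.2]]'
python3 -m jog '[[1,-0.08,-0.03,0,0,0,0],[1,-0.15,-0.05,0,0,0,0],[1,-0.2,-0.05,0,0,0,0]]'
```

```text
time: 7.35
ee_pos: [0.6083, 0.0889, 0.0733]
tcp_rot: [-90.0, 0.0, 19.4]
wrist_force: [1.0, 2.6, -0.9]
opening: 0.0
time: 7.85
ee_pos: [0.5859, 0.0738, 0.0734]
tcp_rot: [-90.0, 0.0, 13.5]
wrist_force: [1.5, 2.5, 0.2]
opening: 0.0
time: 8.15
ee_pos: [0.5841, 0.0734, 0.0737]
tcp_rot: [-90.0, -0.3, 13.6]
wrist_force: [18.6, 3.9, -7.3]
opening: 0.0001
```

The 19 N reaction means the strap is at its stop. I'll back off, rise and measure.

```bash
python3 -m jog '[[1,0.5,0.1,0,0,0,0],[1,1.2,0.3,0,0,0,0],[1,1.5,0.3,1.5,0,0,0],[1,1.5,0.3,3.5,0,0,0],[1,1.5,0.3,5.5,0,0,0]]'
python3 -m jog '[[1,0,-0.5,1,0,0,0],[1,0,-2,1,0,0,0],[1,0,-3,1,0,0,0]]'
python3 - <<'E'
from h import *
im,d,m=cam("side"); hs=cv2.cvtColor(im,cv2.COLOR_RGB2HSV)
y=(hs[:,:,0]>15)&(hs[:,:,0]<35)&(hs[:,:,1]>170)
p=pts(d,m,bot.regions_of("side","strap")[0]['pixels']&y); p=p[(p[:,2]>.108)&(p[:,2]<.125)]
l=cv2.fitLine((p[:,:2]*1000).astype(np.float32),cv2.DIST_HUBER,0,.01,.01).ravel();print(len(p),l,np.degrees(np.arctan2(l[1],l[0])))
r=bot.regions_of("side","lever_knob")[0]; k=pts(d,m,r['pixels']); print('knob',np.median(k,0),k.max(0),k.min(0))
cv2.imwrite('pics/f.png',cv2.resize(im[150:300,180:380],None,fx=4,fy=4)[:,:,::-1])
E
```

```text
time: 8.65
ee_pos: [0.6182, 0.0801, 0.2115]
tcp_rot: [-90.0, 0.1, 13.6]
wrist_force: [1.8, 0.1, 0.5]
opening: -0.0001
time: 8.95
ee_pos: [0.619, 0.004, 0.2368]
tcp_rot: [-90.1, -0.1, 13.6]
wrist_force: [0.1, -0.2, -0.2]
opening: 0.0004
342 [ 2.49640435e-01 -9.68338609e-01  5.47389282e+02  1.09601074e+02] -75.54376
knob [0.51846901 0.23347215 0.21526639] [0.53404407 0.24700519 0.22584807] [0.50392625 0.18355451 0.12575789]
```

View pics/f.png

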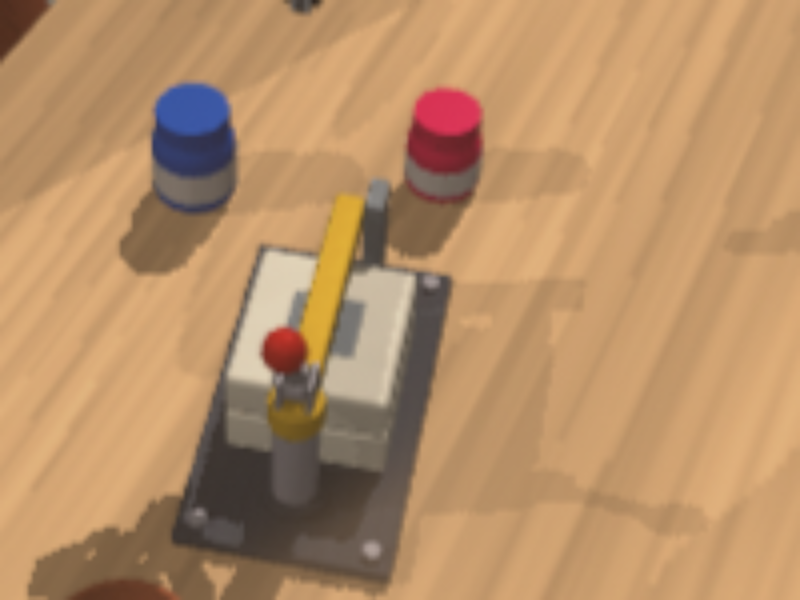

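The strap is home, lying along (345,200)-(300,390) against the stop post at -75.5°. The knob is at (285,350), with the lever still up. Next is the lever: I'll approach the knob from the mould side.

```bash
python3 -m jog '[[1,-0.7,1.2,0,0,0,0],[1,-1.4,2.5,0,0,0,0],[1,-2.1,3.8,0,0,0,0],[1,-2.8,5.1,0,0,0,0],[1,-3.4,6.3,0,0,0,0]]'
python3 -m jog '[[1,0,0,-0.8,0,0,0],[1,0,0,-1.6,0,0,0],[1,0,0,-2.4,0,0,0],[1,0,0,-2.4,0,0,0]]'
python3 -m jog '[[1,-0.1,0.35,0,0,0,0],[1,-0.2,0.7,0,0,0,0],[1,-0.27,1.1,0,0,0,0],[1,-0.37,1.5,0,0,0,0],[1,-0.37,1.5,0,0,0,0]]'
python3 -m jog '[[1,-0.05,0.2,0,0,0,0],[1,-0.1,0.4,0,0,0,0],[1,-0.15,0.6,0,0,0,0],[1,-0.2,0.8,-0.05,0,0,0],[1,-0.2,0.8,-0.05,0,0,0]]'
```

```text
time: 9.6
ee_pos: [0.5324, 0.1649, 0.2357]
tcp_rot: [-90.0, 0.0, 13.6]
wrist_force: [-0.2, -0.1, 0.2]
opening: 0.0001
time: 10.0
ee_pos: [0.5323, 0.1634, 0.173]
tcp_rot: [-90.0, 0.3, 13.6]
wrist_force: [-0.8, -0.4, -0.6]
opening: -0.0001
time: 10.5
ee_pos: [0.5244, 0.202, 0.1761]
tcp_rot: [-90.0, -0.0, 13.7]
wrist_force: [-0.7, -0.7, -0.6]
opening: -0.0004
time: 11.0
ee_pos: [0.5193, 0.2195, 0.1737]
tcp_rot: [-90.1, 0.1, 13.5]
wrist_force: [-0.5, -4.6, -1.6]
opening: 0.0004
```

```bash
python3 -m jog '[[1,-0.05,0.25,0,0,0,0],[1,-0.1,0.43,0,0,0,0],[1,-0.18,0.75,-0.2,0,0,0],[1,-0.25,1,-0.4,0,0,0],[1,-0.3,1.25,-0.6,0,0,0]]'
python3 -m jog '[[1,-0.04,0.12,-0.12,0,0,0],[1,-0.08,0.25,-0.25,0,0,0],[1,-0.1,0.35,-0.4,0,0,0],[1,-0.12,0.45,-0.55,0,0,0],[1,-0.15,0.55,-0.7,0,0,0]]'
python3 - <<'E'
from h import *
im,d,m=cam("side")
r=bot.regions_of("side","lever_knob")
if r: k=pts(d,m,r[0]['pixels']); print('knob',np.median(k,0),k.max(0),k.min(0))
cv2.imwrite('pics/g.png',cv2.resize(im[150:300,180:380],None,fx=4,fy=4)[:,:,::-1])
E
```

```text
time: 11.5
ee_pos: [0.5123, 0.251, 0.1597]
tcp_rot: [-90.1, -0.0, 13.5]
wrist_force: [0.3, -5.3, 1.9]
opening: -0.0004
time: 12.0
ee_pos: [0.5085, 0.2657, 0.142]
tcp_rot: [-90.0, -0.0, 13.6]
wrist_force: [0.5, -1.9, 3.7]
opening: 0.0
knob [0.5040061  0.28133992 0.16491543] [0.52739224 0.29050838 0.17608225] [0.49357391 0.20756808 0.04449041]
```

View pics/g.png

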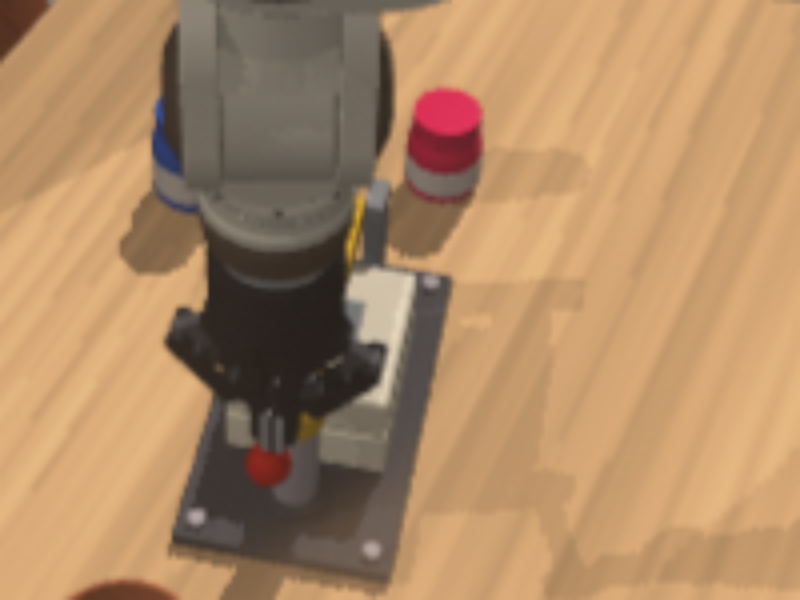

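The fingertip rests on top of the knob, which is at (268,463). The lever is at about 1.25 rad, so I'll press straight down until the force rises.

```bash
python3 -m jog '[[1,0,0.05,-0.15,0,0,0],[1,0,0.1,-0.3,0,0,0],[1,0,0.1,-0.45,0,0,0],[1,0,0.1,-0.55,0,0,0],[1,0,0.1,-0.65,0,0,0]]'
python3 -m jog '[[1,0,0,-0.1,0,0,0],[1,0,0,-0.2,0,0,0]]'
```

```text
time: 12.6
ee_pos: [0.5082, 0.2692, 0.1261]
tcp_rot: [-89.9, -0.0, 13.6]
wrist_force: [-0.9, 2.6, 5.3]
opening: -0.0001
time: 12.8
ee_pos: [0.5087, 0.2695, 0.1238]
tcp_rot: [-89.8, -0.2, 13.6]
wrist_force: [-8.1, -0.5, 33.6]
opening: 0.0004
```

The force rose to 34 N, so the lever is at its limit. I'll lift straight up, clear the fixture and check.

```bash
python3 -m jog '[[1,0,0,0.5,0,0,0],[1,0,0,1.5,0,0,0],[1,0,0,3,0,0,0],[1,0,0,4.5,0,0,0],[1,0,0,6,0,0,0]]'
python3 -m jog '[[1,-0.5,-1,0.5,0,0,0],[1,-1,-2.5,0.5,0,0,0],[1,-1.5,-4,0.5,0,0,0],[1,-2,-5.5,0.5,0,0,0],[1,-2.5,-7,0.5,0,0,0]]'
python3 -m jog '[[1,0,-1.5,0,0,0,0],[1,0,-3,0,0,0,0],[1,0,-4.5,0,0,0,0],[1,0,-4.5,0,0,0,0],[1,0,-4.5,0,0,0,0]]'
python3 - <<'E'
from h import *
for n in("top","side"):
    im,d,m=cam(n)
    for l in("strap","cap","lever_knob","blue_jar","pink_jar","bowl"):
        for r in bot.regions_of(n,l)[:1]:
            p=pts(d,m,r['pixels']); print(n,l,round(r['conf'],2),len(p),np.median(p,0).round(3))
    cv2.imwrite(f'pics/h_{n}.png',im[:,:,::-1])
    hs=cv2.cvtColor(im,cv2.COLOR_RGB2HSV); y=(hs[:,:,0]>15)&(hs[:,:,0]<35)&(hs[:,:,1]>170)
    p=pts(d,m,bot.regions_of(n,"strap")[0]['pixels']&y); p=p[(p[:,2]>.108)&(p[:,2]<.125)]
    l=cv2.fitLine((p[:,:2]*1000).astype(np.float32),cv2.DIST_HUBER,0,.01,.01).ravel();print(np.degrees(np.arctan2(l[1],l[0])))
    if n=="side": cv2.imwrite('pics/i.png',cv2.resize(im[150:300,180:380],None,fx=4,fy=4)[:,:,::-1])
E
```

```text
time: 13.3
ee_pos: [0.508, 0.2681, 0.2717]
tcp_rot: [-90.0, 0.1, 13.6]
wrist_force: [-0.8, 0.3, 0.2]
opening: 0.0001
time: 13.8
ee_pos: [0.4451, 0.092, 0.2829]
tcp_rot: [-90.0, 0.0, 13.6]
wrist_force: [0.7, -0.5, 0.8]
opening: -0.0003
time: 14.3
ee_pos: [0.4458, -0.0199, 0.283]
tcp_rot: [-90.0, 0.0, 13.4]
wrist_force: [-0.8, 0.0, -0.6]
opening: 0.0001
top strap 0.64 1310 [0.54  0.152 0.12 ]
top cap 0.95 1960 [0.541 0.106 0.088]
top lever_knob 0.86 328 [0.518 0.247 0.147]
top blue_jar 0.57 679 [ 0.723 -0.039  0.084]
top bowl 0.55 1356 [0.567 0.379 0.025]
-74.86596
side strap 0.68 727 [0.533 0.187 0.118]
side cap 0.91 1265 [0.533 0.12  0.083]
side lever_knob 0.69 204 [0.511 0.269 0.144]
side blue_jar 0.82 603 [ 0.722 -0.022  0.057]
side pink_jar 0.9 470 [ 0.553 -0.118  0.048]
side bowl 0.69 1241 [0.569 0.359 0.024]
-73.85832
```

View pics/i.png

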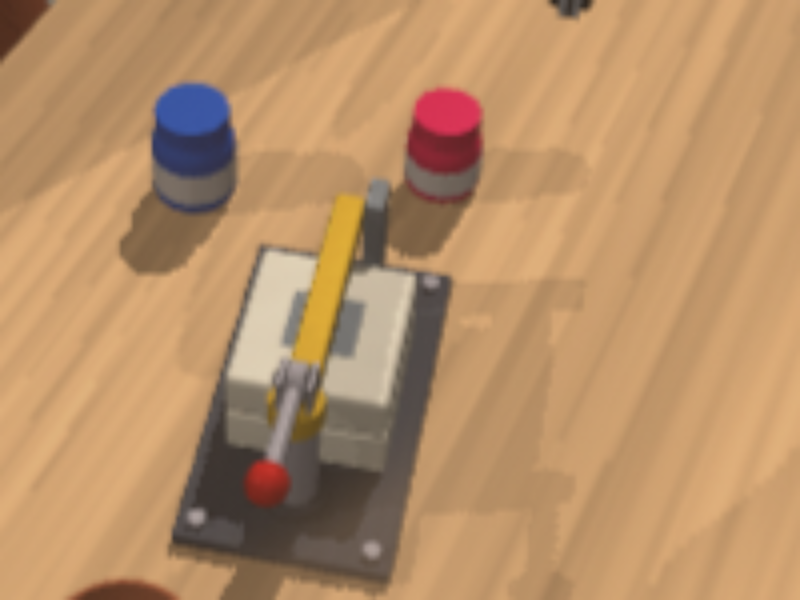

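Run:
```python
from h import *
for n in("top","side"):
    im,d,m=cam(n); hs=cv2.cvtColor(im,cv2.COLOR_RGB2HSV)
    red=((hs[:,:,0]<5)|(hs[:,:,0]>176))&(hs[:,:,1]>190)&bot.regions_of(n,"lever_knob")[0]['pixels']
    p=pts(d,m,red); print(n,'knob',len(p),p.mean(0).round(4),np.percentile(p,97,0).round(4),np.percentile(p,3,0).round(4))
    y=(hs[:,:,0]>15)&(hs[:,:,0]<35)&(hs[:,:,1]>150); p=pts(d,m,y); p=p[(p[:,2]>.113)&(p[:,2]<.126)&(abs(p[:,0]-.555)<.06)&(p[:,1]<.15)&(p[:,1]>0)]
    l=cv2.fitLine((p[:,:2]*1000).astype(np.float32),cv2.DIST_HUBER,0,.01,.01).ravel();print(len(p),l,np.degrees(np.arctan2(l[1],l[0])))
```

```text
top knob 94 [0.5076 0.2751 0.1539] [0.5173 0.2851 0.1584] [0.4982 0.2662 0.1481]
551 [ 2.5091475e-01 -9.6800917e-01  5.5609857e+02  8.3359375e+01] -75.468346
side knob 53 [0.5075 0.2805 0.1513] [0.5161 0.2896 0.1555] [0.4989 0.2718 0.1464]
271 [ 2.4401343e-01 -9.6977186e-01  5.5418481e+02  8.6589012e+01] -75.87646
```

```bash
python3 -c "
from workcell import bot
print(bot.job_done())"
```

```text
the job is handed in; nothing more can be done
None
```

The mould is clamped and the job is handed in; hand-in reports no verdict. I pushed the strap home against its stop with the closed fingers, which met a reaction of about 19 N there. Then I pushed the lever down to its limit, where the force rose to 34 N, and retracted clear.

**Last checks**
- **Strap:** the two cameras put it at -75.5° and -75.9°. Home is -76.1°, so it is within about 0.01 rad. A rougher fit just before, which took in part of the lever, read -73.9° to -74.9°.
- **Lever:** the top of the knob is at 158 mm, so its centre is at about 144 mm. Fully down is 143 mm.
- **Jars and bowl:** all are within about 2 mm of where they were. The pink jar was missed in the last top view, so only the side view confirms it.
- **Mould's upper half:** it looks unmoved in the pictures. The medians of its visible part did shift, because the strap now covers part of it.
- **Gripper:** it finished in free air, with no force on the wrist.

**Tool offset:** the first sweep missed because the fingertips end about 28 mm short of the reported TCP. They passed over the strap without touching it, and I allowed for the offset after that.

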